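# Set the kiln regulator's pull-to-turn dial to blue

### The arm

A 6-joint arm with a two-finger parallel gripper is mounted at the origin on the work surface. World frame = base frame: x ahead of the robot, y to its left, z up, the work surface at z = 0. Lengths are in m, angles in rad, forces in N, time in s.
With the tool pointing down it reaches from about 0.225 to 0.875 m from the base axis. Payload 3.4 kg.
Tool frame: the origin (TCP) lies at the very end of the fingers, on their centre line; the grasp point (between the pads) lies 19 mm behind it (grasp_offset is the distance from the TCP to the grasp point, in m); y points along the fingers, z is the direction in which the jaws open and shut, and the axes are right-handed (so a half turn about y gives the same grasp; the last joint's range is limited). The gripper opens to 85 mm and grips with 20 to 120 N. Pads are 22 mm wide; open, the fingers measure 114 mm over their backs; the gripper's body (76 mm by 85 mm) begins 54 mm behind the grasp point. The pads swing forward as they close: fully open they stand 13 mm farther back than shut.
Start: joints at [-1.288, 0.276, 1.505, -0, 1.361, -0.121], TCP at [0.226, -0.529, 0.231] pointing down, gripper open.
Joint ranges: [-2.89, 2.89], [-0.75, 2.08], [0.22, 2.7], [-1.18, 4.32], [0.11, 2.71], [-2.7, 2.7]. Speed limits (rad/s): [2.57, 2.57, 3.14, 3.14, 3.14, 3.14].

### API

Orientations are given as a unit quaternion [w, x, y, z].
In Python, from rig import get_state, get_image, sign_off, grasp_offset gives the robot as it stands.
- The arm moves only by the shell command python3 -m jog 'ROWS' [FORCE]. ROWS is JSON, one flat list of numbers, 7 for each row, row after row: the closure in counts, from 0 (fully open) to 255 (shut), then the shift along the tool's x, y, z in cm, then the turn, a rotation vector about the tool's x, y, z in units of 8 degrees (1.0 is 8 degrees). In form: [jaw, tx, ty, tz, rx, ry, rz, jaw, tx, ty, tz, rx, ry, rz, ...]. A call has 1 to 12 rows; each row is the pose to reach, as a shift and turn from the pose commanded when the call began, along the tool's axes at that moment; what a row does not reach only later rows make up. A row lasts 1/8 s, in which the tool goes at most 62.5 mm and 10.7 degrees, less where a joint would pass 70% of its speed; a pose out of reach is approached as far as the arm can. A call with a gripper value outside its range is refused whole. The fingers move at their own pace and stop on an object; FORCE is the grip in N (left out, the last holds). Time passes only in rows, so rows that repeat a pose let the fingers close. It gives the time, the measured TCP pose, the force and the opening at its end, in the units of the state.
- get_state(): the state, without advancing time (a new reading comes with each control period).
- get_image(name): name is "scene" or "top"; returns a dict with "color" (384x512x3 uint8, blue, green, red), "mtx" (3x3 intrinsics, pixels), "R" (3x3) and "t" (3): a world point X has camera coordinates R X + t. Camera axes: x right, y down, z forward; pixel columns grow to the right and rows downward; lengths in m; the calibration is good to about 2 mm. A picture is of the moment at which its call begins. There is no depth.
- sign_off(): hands the job in, once; it reports no verdict.
The state is a dict: "clock": time; "qpos": joint angles; "qd": joint speeds; "effort": joint torques, N m; "position": TCP position; "ee_rot": TCP orientation; "contact_force": force on the tool from outside, world axes, zero at the start; "moment": the same for the moment, N m; "width": finger opening in m.
Only numpy, scipy, OpenCV 4.12 (cv2) and the standard library are available. Lean on these libraries where they do the work, as an engineer would, in place of code of your own. Each camera call takes 0.05 s, during which the arm holds its last target.

### The job

Set the enamel kiln's regulator to blue: pull its locked knob up, turn it to the blue dot and push it back in until it is fully home and locked. The catch sits somewhere within about 25 degrees either side of the dot, so feel for it gently and never force the knob against the lock; then let go, with everything else left where it stands.

Things in the scene. Friction and masses are not known exactly. Their poses are not given: they have to be found in the camera images.
- regulator: light grey kiln regulator box, 170 x 270 mm, top 65 mm above the table, fixed. Origin under its centre on the table, x away from the robot at yaw 0, z up. On its top the dial, its axis 55 mm from the box's centre towards its -y end: dark face plate 116 mm across, 2 mm thick, with a white tick in the parked direction (-x) and a blue and an orange dot
- knob_grip (a point): point on the vertical axis of the black ribbed knob where it is best grasped. The knob is a round cylinder 38 mm across, 34 mm high, above a flat skirt 60 mm across and 4 mm thick; this point is 21 mm above the skirt's upper face, 13 mm below the knob's top, 28 mm above the regulator's top when the knob is in. Moves with the knob
- pointer (a point): tip of the white pointer line, on the edge of the knob's skirt, 30 mm from the axis. Turns with the knob
- dial_pull (a joint): how far the knob is pulled up, m: 0 fully in, 0.014 at most. It slides with about 3 N of friction and stays where left. Less than 8 mm out it is locked and must not be twisted; 9 to 13 mm out it turns freely. Pushed in near a dot but off its catch, it lands on the lock about 8 mm out, gives springily (2 N, then 3 N per mm, besides the friction) for 4 mm, then is hard
- dial_turn (a joint): turn of the knob, rad: within 0.15 of 0 when parked, pointer towards the regulator's -x; positive counter-clockwise seen from above; range -2.05 to 2.05. The dots lie at +1.4 and -1.4. It turns with little friction and stays where left
- blue_dot_mid (a point): centre of the top of the blue enamel dot on the dial's face, 18 mm across, 44 mm from the knob's axis. Its catch is hidden: the catch's direction from the axis is anywhere within 0.45 rad (26 degrees) either side of the dot's. Only with the pointer within about 0.05 rad of the catch's direction does the knob go fully in
- orange_dot_mid (a point): centre of the orange enamel dot, same size, at the other side of the dial: the wrong setting. Which side is blue changes
- lock_pin: sprung steel lock pin inside the regulator under the knob (not visible), moving with the knob; origin on the knob's axis. It is delicate: never load it with more than 20 N, be it by pressing the knob down off the catch or by twisting the locked knob (the pin stands 26 mm from the axis)
- violet_pot: small violet enamel pot with white cap, 42 mm across, 42 mm high, standing on the regulator beside the dial. Origin at its underside's centre. Not part of the job, leave it
- teal_pot: teal enamel pot, same size, on the table beside the regulator. Origin at its underside's centre. Not part of the job, leave it
- rose_pot: rose enamel pot, same size, on the table beside the regulator. Origin at its underside's centre. Not part of the job, leave it
- mixing_cup: clear plastic cup, 68 mm across, 85 mm high. Origin at its underside's centre. Not part of the job, leave it
- rinse_cup: bluish plastic cup, 72 mm across, 95 mm high. Origin at its underside's centre. Not part of the job, leave it
- tape_roll: black roll of tape lying flat, 64 mm across, 19 mm high. Origin at its underside's centre. Not part of the job, leave it
- glass_jar: glass jar with steel lid, 84 mm across, 110 mm high. Origin at its underside's centre. Not part of the job, leave it
- brush: wooden brush, 180 mm long, lying flat. Origin at its underside's centre. Not part of the job, leave it

How it is judged:
On the way, in this order (a step that is already met when the one before it is completed fails the run):
1. the knob is pulled up at least 8 mm (value of joint dial_pull above 0.008 m), for 0.1 s.
2. the knob, still pulled up, is turned until its pointer tip is within 27 mm of the blue dot's centre (horizontal distance between pointer and blue_dot_mid below 0.027 m and value of joint dial_pull above 0.0035 m), for 0.1 s.
3. the knob is pushed fully in at the blue dot's catch (horizontal distance between pointer and blue_dot_mid below 0.027 m and value of joint dial_pull below 0.002 m), for 0.2 s.
At the end, for the whole second after the job is handed in: The knob is fully in (out by less than 2 mm) with its pointer tip within 27 mm of the blue dot's centre, seen from above, and the gripper has let go (all of step 3); the robot touches nothing.
It fails at once if the lock pin is loaded with more than 20 N (contact force between lock_pin and anything else above 20 N).
It fails at once if another thing is moved more than 25 mm (distance of any of violet_pot, teal_pot, rose_pot, mixing_cup, rinse_cup, tape_roll, glass_jar, brush from where it was at the start of the episode above 0.025 m).
It also fails if it takes over 64 s, if anything falls off the work surface, if the arm or the gripper's body presses on something with over 40 N, if the wrist force passes 120 N, or if a joint passes its speed limit or range.

## Working session

There is one attempt and no reset: what is moved stays moved. The work goes in short steps, Python scripts to look and compute and a shell command to move; the robot and the scene stay as the last step left them, time stands still between calls to the robot, and variables do not carry over. Pictures are saved under pics/ and viewed, and the job is handed in when it is done.

```bash
ls; mkdir -p pics; python3 - <<'E'
from rig import *
import cv2
s=get_state(); print({k:(v if not hasattr(v,'round') else v) for k,v in s.items()}); print(grasp_offset)
for n in("scene","top"):
    d=get_image(n); cv2.imwrite(f"pics/{n}0.png",d["color"]); print(n,d["mtx"],d["R"],d["t"])
E
```

```text
pics
{'clock': 0.0, 'qpos': array([-1.28799905e+00,  2.76591287e-01,  1.50615515e+00,  1.40518094e-05,
        1.36070920e+00, -1.21015391e-01]), 'qd': array([ 1.22334870e-03, -5.72444334e-05,  5.24337672e-04,  9.94046919e-05,
       -8.09123836e-04,  1.33077422e-03]), 'effort': array([ 2.66341303e-04, -4.16776514e+01, -2.45807737e+01,  6.59116768e-05,
        1.09564973e-02, -1.37407167e-05]), 'position': array([ 0.22577206, -0.52823087,  0.23043306]), 'ee_rot': array([ 0.14175182, -0.14184858,  0.69339947, -0.69208567]), 'contact_force': array([-0.52523937, -0.46351631, -0.31649442]), 'moment': array([-0.0268552 ,  0.0198066 , -0.00176952]), 'width': 0.08533115094076371}
0.0187
scene [[362.60564078   0.         249.86935663]
 [  0.         362.60564078 194.00998186]
 [  0.           0.           1.        ]] [[ 0.61414541  0.78911907  0.01079386]
 [ 0.4685943  -0.35361818 -0.80955145]
 [-0.63501559  0.50224025 -0.58694969]] [-0.32664191 -0.18874272  1.48493255]
top [[411.85310356   0.         262.6478098 ]
 [  0.         411.85310356 199.49648134]
 [  0.           0.           1.        ]] [[-0.06199793 -0.99807235 -0.00279957]
 [-0.97765843  0.06129385 -0.20106479]
 [ 0.2008488  -0.00972858 -0.97957395]] [0.01869793 0.56691946 1.37535333]
```

View pics/scene0.png

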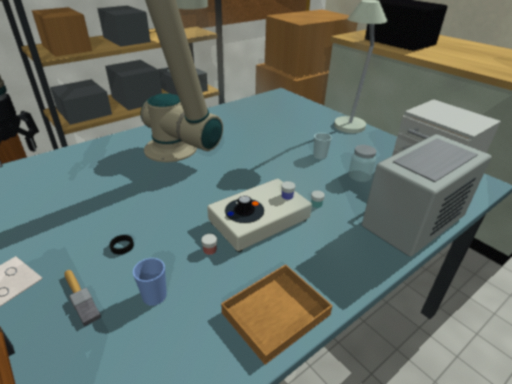

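View pics/top0.png

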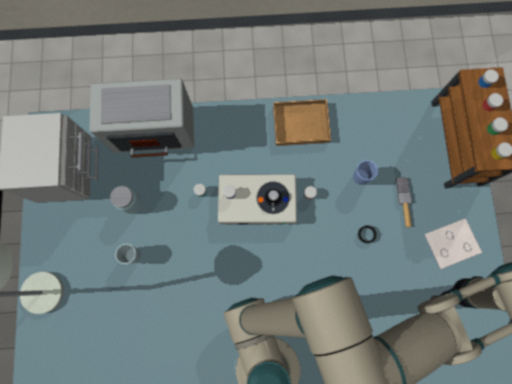

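The scene view shows the regulator near (258,212), with its dial near (243,206). In the top view the box is centred near (257,199), the dial near (273,197), blue on the right (-y) and orange on the left. I'll zoom in on both.

```bash
python3 - <<'E'
import cv2,numpy as np
a=cv2.imread("pics/scene0.png")[170:260,190:340]; b=cv2.imread("pics/top0.png")[160:240,180:330]
a=cv2.resize(a,(750,450),interpolation=cv2.INTER_NEAREST)
b=cv2.resize(b,(750,400),interpolation=cv2.INTER_NEAREST)
cv2.imwrite("pics/za.png",a);cv2.imwrite("pics/zb.png",b)
E
```

```text
(no output)
```

View pics/za.png

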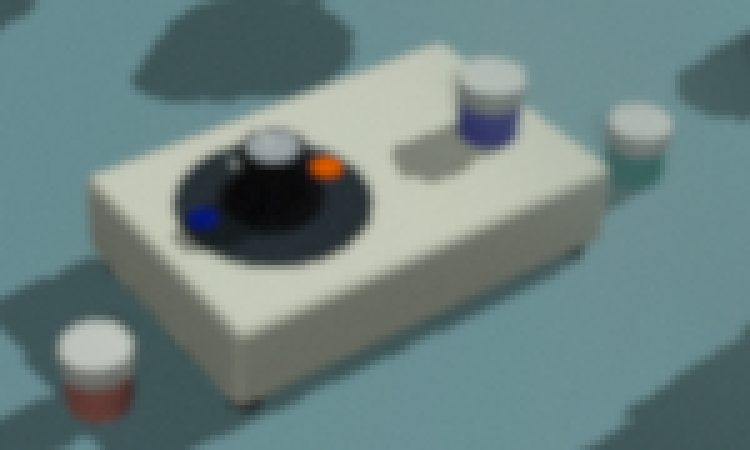

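View pics/zb.png

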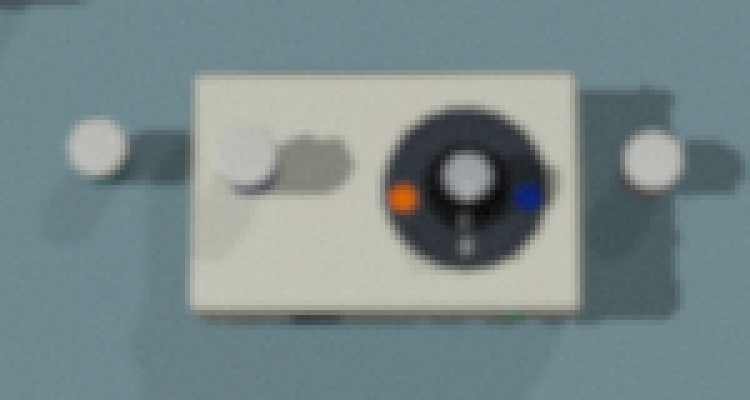

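```bash
cat > h.py <<'E'
import cv2,numpy as np
from rig import get_image,get_state
def ray(d,uv):
    R,t=np.array(d["R"]),np.array(d["t"]); v=np.linalg.solve(d["mtx"],[uv[0],uv[1],1.]); return -R.T@t, R.T@v/np.linalg.norm(v)
def onplane(d,uv,z):
    c,v=ray(d,uv); return c+v*(z-c[2])/v[2]
def tri(d1,p1,d2,p2):
    (a,u),(b,v)=ray(d1,p1),ray(d2,p2)
    s=np.linalg.lstsq(np.c_[u,-v],b-a,rcond=None)[0]; P,Q=a+u*s[0],b+v*s[1]
    return (P+Q)/2,np.linalg.norm(P-Q)
def cen(mask,box):
    x0,y0,x1,y1=box; w=mask[y0:y1,x0:x1].astype(np.uint8)
    n,l,st,c=cv2.connectedComponentsWithStats(w); i=1+np.argmax(st[1:,4]); return c[i]+[x0,y0],st[i,4]
E
python3 - <<'E'
from h import *
np.set_printoptions(precision=4,suppress=True)
d={n:get_image(n) for n in("scene","top")}
box={"scene":(222,185,268,226),"top":(255,178,293,216)}
def masks(im):
    h=cv2.cvtColor(im,cv2.COLOR_BGR2HSV).astype(int); H,S,V=h[...,0],h[...,1],h[...,2]
    return dict(blue=(H>100)&(H<130)&(S>160)&(V>90),orange=(H<20)&(S>180)&(V>120),cap=(S<50)&(V>115),plate=V<75)
C={}
for n in d:
    m=masks(d[n]["color"]); b=box[n]
    if n=="scene": bc=(236,193,252,206)
    else: bc=(267,188,281,202)
    C[n]={k:cen(m[k],bc if k=="cap" else b) for k in m}; print(n,C[n])
for k in("blue","orange","cap"): print(k,tri(d["scene"],C["scene"][k][0],d["top"],C["top"][k][0]))
for k in("blue","orange"):
  for n in d: print(k,n,onplane(d[n],C[n][k][0],0.067))
# box top outline, top view
im=d["top"]["color"]; h=cv2.cvtColor(im,cv2.COLOR_BGR2HSV); 
w=((h[...,1]<60)&(h[...,2]>150)).astype(np.uint8); w[:160]=0;w[240:]=0;w[:,:210]=0;w[:,300:]=0
cs,_=cv2.findContours(w,cv2.RETR_EXTERNAL,2); c=max(cs,key=cv2.contourArea); r=cv2.minAreaRect(c); print(r)
P=np.array([onplane(d["top"],p,.065) for p in cv2.boxPoints(r)]);print(P, P.mean(0))
E
```

```text
scene {'blue': (array([230.1429, 213.0714]), np.int32(14)), 'orange': (array([254.6818, 203.0455]), np.int32(22)), 'cap': (array([243.5484, 196.4758]), np.int32(124)), 'plate': (array([244.057 , 211.2295]), np.int32(597))}
top {'blue': (array([285.2778, 199.1111]), np.int32(18)), 'orange': (array([260.25, 199.25]), np.int32(20)), 'cap': (array([273.0469, 194.7656]), np.int32(64)), 'plate': (array([273.0393, 197.2375]), np.int32(560))}
blue (array([ 0.5615, -0.0952,  0.0658]), np.float64(0.0009657800143419714))
orange (array([ 0.5664, -0.0088,  0.0654]), np.float64(0.0012024135032680143))
cap (array([ 0.5696, -0.0526,  0.111 ]), np.float64(0.0016386057560261289))
blue scene [ 0.5624 -0.0964  0.067 ]
blue top [ 0.5615 -0.0947  0.067 ]
orange scene [ 0.5678 -0.0108  0.067 ]
orange top [ 0.5664 -0.0083  0.067 ]
((256.5, 197.5), (47.0, 77.0), 90.0)
[[ 0.6664  0.134   0.065 ]
 [ 0.6494 -0.1354  0.065 ]
 [ 0.4835 -0.1225  0.065 ]
 [ 0.5     0.1407  0.065 ]] [0.5748 0.0042 0.065 ]
```

```bash
python3 - <<'E'
from h import *
from scipy.spatial.transform import Rotation as Ro
np.set_printoptions(precision=4,suppress=True)
d={n:get_image(n) for n in("scene","top")}
a=cv2.cvtColor(d["scene"]["color"],cv2.COLOR_BGR2GRAY)[190:212,232:262]; print(a[:,4:24])
a=cv2.cvtColor(d["top"]["color"],cv2.COLOR_BGR2GRAY)[186:215,264:284]; print(a)
print(tri(d["scene"],(243.9,198.7),d["top"],(272.9,194.5)))
for n,p in(("scene",(243.9,198.7)),("top",(272.9,194.5))): print(onplane(d[n],p,.106))
s=get_state(); w=s["ee_rot"]; R=Ro.from_quat([w[1],w[2],w[3],w[0]]).as_matrix(); print(R)
E
```

```text
[[111 118 123 126 126 128 128 132 140 151 164 171 181 189 193 195 197 197
  197 197]
 [126 128 132 133 136 142 150 162 169 180 190 193 194 197 197 196 197 197
  198 197]
 [131 134 139 145 158 168 177 186 192 195 197 197 197 197 197 197 197 198
  197 197]
 [142 151 165 173 183 191 193 195 196 197 198 197 197 198 198 197 197 196
  198 197]
 [169 177 186 192 192 195 193 190 189 190 191 192 195 197 197 197 197 197
  198 197]
 [190 193 194 190 184 183 179 170 165 167 168 174 184 190 194 196 196 197
  196 198]
 [197 195 188 173 158 163 167 158 151 152 150 156 161 166 179 192 197 198
  197 197]
 [193 185 165 145 143 154 166 169 165 159 158 155 147 135 149 176 190 195
  196 198]
 [173 153 127 128 148 159 163 169 169 165 161 161 152 129 117 141 167 181
  188 193]
 [124  97  84 118 151 160 162 165 165 162 161 161 153 125  88  91 116 139
  154 168]
 [ 73  54  51  94 132 149 158 159 160 159 159 154 137 104  63  52  67  86
  102 124]
 [ 79  63  40  56  89 115 134 142 146 144 138 127 102  65  37  39  59  80
   96 106]
 [ 97  84  47  27  42  65  84  98 103 102  92  77  54  30  22  43  77 100
  111 
[... 2741 characters left out ...]
49  52  53  54  77 109 121  95  65  58  54  51  54  56  53
   63  85]
 [ 80  61  54  51  49  51  52  72  98 103  85  60  52  53  54  55  59  66
   85 120]
 [125  99  78  62  53  53  52  60  71  73  64  55  55  57  60  70  87 107
  127 150]
 [161 145 121 101  79  69  65  60  61  61  62  62  71  79  90 112 136 160
  174 183]
 [178 173 164 146 133 119 115 107  98  97 105 109 117 130 142 162 178 185
  192 192]
 [184 183 180 179 173 173 168 163 151 151 159 164 168 174 179 186 191 194
  194 192]]
(array([ 0.5718, -0.0527,  0.1044]), np.float64(0.002206657935354858))
[ 0.5729 -0.0549  0.106 ]
[ 0.572  -0.0517  0.106 ]
[[-0.9196 -0.0002  0.3929]
 [-0.3929  0.0006 -0.9196]
 [-0.0001 -1.     -0.0006]]
```

```bash
python3 -m jog '[0,-2,1,-1.2,0,0,0, 0,-6,2,-3.6,0,0,0, 0,-11,3,-6.6,0,0,0, 0,-16,4,-9.6,0,0,0, 0,-21,5,-12.5,0,0,0, 0,-26,6,-15.5,0,0,0, 0,-31,7,-18.5,0,0,0, 0,-36,7,-21.5,0,0,0, 0,-41,7,-24.5,0,0,0, 0,-46,7,-27.5,0,0,0, 0,-49,7,-29.3,0,0,0, 0,-50.5,7,-30.2,0,0,0]' 40; python3 - <<'E'
from h import *
np.set_printoptions(precision=4,suppress=True)
for n in("top",):
    d=get_image(n)
    A=np.array([.5717,-.0524]); 
    for p,z in(((272.2,204.5),.071),((272.8,208.8),.067)):
        P=onplane(d,p,z)[:2]-A; print(P,np.arctan2(P[1],P[0]))
    for P in ([.5616,-.0952],[.5666,-.0092]):
        P=np.array(P)-A; print(P,np.linalg.norm(P),np.arctan2(P[1],P[0]))
s=get_state(); print(s["qpos"],s["position"],s["contact_force"])
for n in("scene","top"): cv2.imwrite(f"pics/{n}1.png",get_image(n)["color"][120:280,150:350].repeat(4,0).repeat(4,1)[:600])
E
```

```text
clock: 1.8
position: [0.5725, -0.0511, 0.1611]
ee_rot: [-0.143, 0.143, -0.693, 0.693]
contact_force: [-0.9, 0.0, 0.6]
width: 0.0852
[-0.027   0.0042] 2.9873326912019937
[-0.0414  0.003 ] 3.068883869385093
[-0.0101 -0.0428] 0.043975561394938446 -1.8025380355654779
[-0.0051  0.0432] 0.043500000000000004 1.6883079722263419
[-0.2092  0.3232  1.6167  0.0015  1.2007  0.9553] [ 0.5734 -0.0502  0.1611] [ 1.5474  1.0081 -0.5318]
```

View pics/scene1.png

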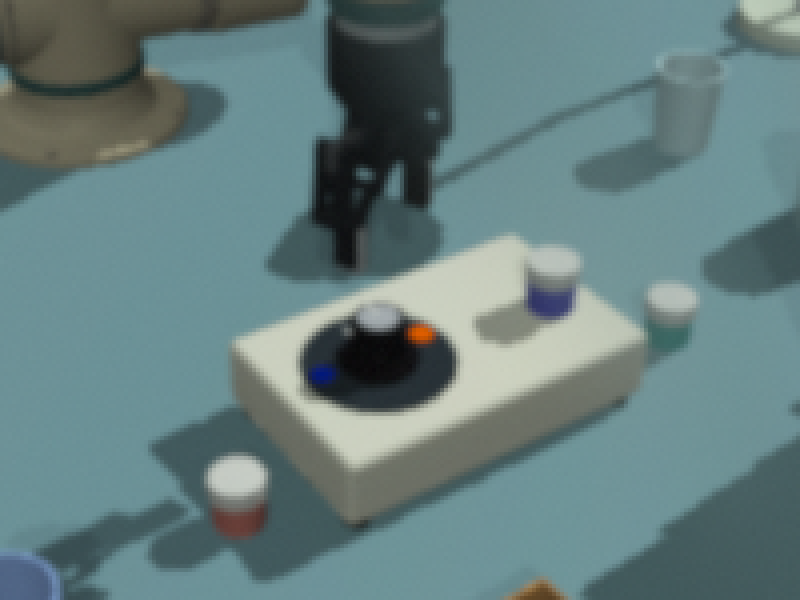

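```bash
python3 - <<'E'
from h import *
for n in("scene","top"):
    d=get_image(n); s=get_state()
    for P in(s["position"],[.5717,-.0524,.105],[0,0,0]):
        c=d["mtx"]@(d["R"]@np.array(P)+d["t"]); print(n,P,c[:2]/c[2])
    cv2.imwrite(f"pics/{n}2.png",d["color"])
print(s["clock"],s["position"],s["contact_force"],s["qd"])
E
```

```text
scene [ 0.57094142 -0.05347897  0.16114064] [243.9054277 182.1481597]
scene [0.5717, -0.0524, 0.105] [244.34531028 198.45663033]
scene [0, 0, 0] [170.10667637 147.92090256]
top [ 0.57078142 -0.05379806  0.16121519] [273.94512497 191.20684902]
top [0.5717, -0.0524, 0.105] [273.11118865 194.64995742]
top [0, 0, 0] [268.24695245 369.26197564]
2.05 [ 0.57078142 -0.05379806  0.16121519] [-0.43866482  0.01950122 -0.18283981] [-0.0098876  -0.00436156  0.00176054  0.00456439 -0.00092351  0.00216486]
```

View pics/scene2.png

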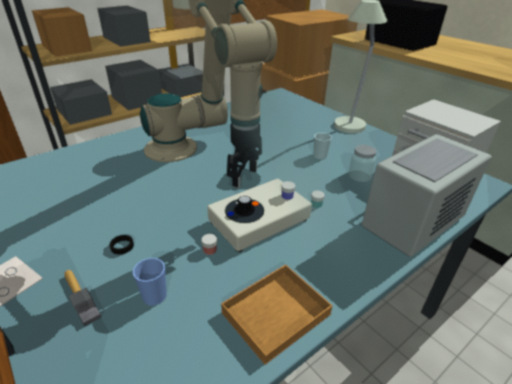

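View pics/top2.png

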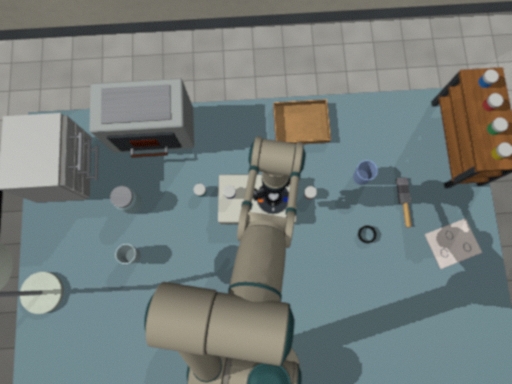

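The gripper hangs over the knob: in the scene view the fingertips are near (245,179), above the knob at (244,198). I'll descend next.

```bash
python3 -m jog '[0,0,1,0,0,0,0, 0,0,3,0,0,0,0, 0,0,5,0,0,0,0, 0,0,6.5,0,0,0,0, 0,0,7.5,0,0,0,0, 0,0,8.2,0,0,0,0, 0,0,8.5,0,0,0,0, 0,0,8.5,0,0,0,0, 0,0,8.5,0,0,0,0, 0,0,8.5,0,0,0,0]'; python3 - <<'E'
from h import *
np.set_printoptions(precision=4,suppress=True)
d=get_image("scene"); s=get_state();print(s["position"],s["contact_force"],s["moment"])
cv2.imwrite("pics/s3.png",cv2.resize(d["color"][150:240,190:310],(800,600),interpolation=cv2.INTER_CUBIC))
E
```

```text
clock: 3.3
position: [0.5719, -0.0527, 0.0767]
ee_rot: [-0.142, 0.142, -0.693, 0.693]
contact_force: [0.3, 0.3, -1.1]
width: 0.0853
[ 0.5719 -0.0527  0.0766] [ 0.3117  0.1635 -0.5575] [-0.0767 -0.0264 -0.0502]
```

View pics/s3.png

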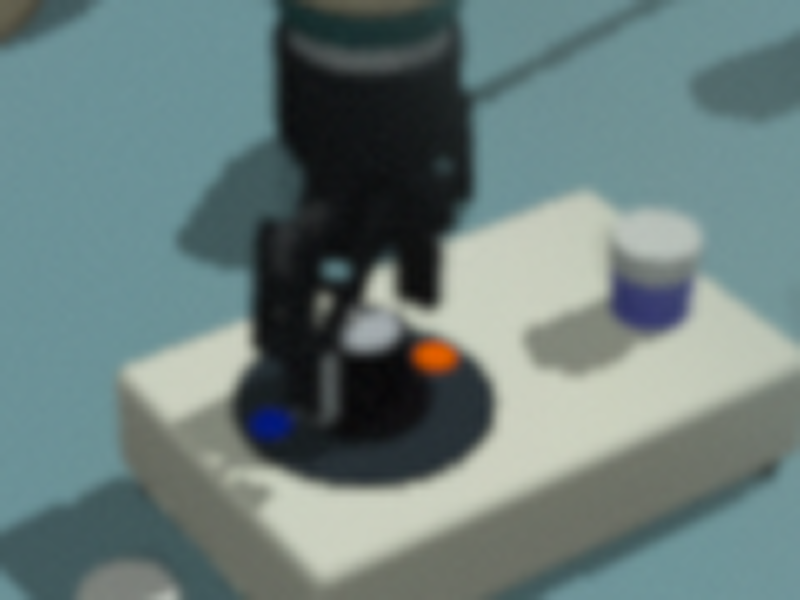

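The fingers straddle the knob: silver cap near (372,330) in the zoom, fingers either side, clear of the skirt. I'll close now.

```bash
python3 -m jog '[60,0,0,0,0,0,0, 110,0,0,0,0,0,0, 130,0,0,0,0,0,0, 140,0,0,0,0,0,0, 160,0,0,0,0,0,0, 200,0,0,0,0,0,0, 255,0,0,0,0,0,0, 255,0,0,0,0,0,0]' 40; python3 - <<'E'
from h import *
np.set_printoptions(precision=4,suppress=True)
d=get_image("scene"); s=get_state();print(s["position"],s["contact_force"],s["moment"],s["width"],s["qpos"][5])
cv2.imwrite("pics/s4.png",cv2.resize(d["color"][150:240,190:310],(800,600),interpolation=cv2.INTER_CUBIC))
E
```

```text
clock: 4.35
position: [0.5722, -0.0534, 0.0767]
ee_rot: [-0.142, 0.142, -0.692, 0.693]
contact_force: [0.5, -5.5, 3.9]
width: 0.0368
[ 0.5722 -0.0534  0.0767] [ 0.0092 -5.3788  3.9809] [-0.9495 -0.05   -0.0377] 0.036800566405061075 0.9540124668756332
```

View pics/s4.png

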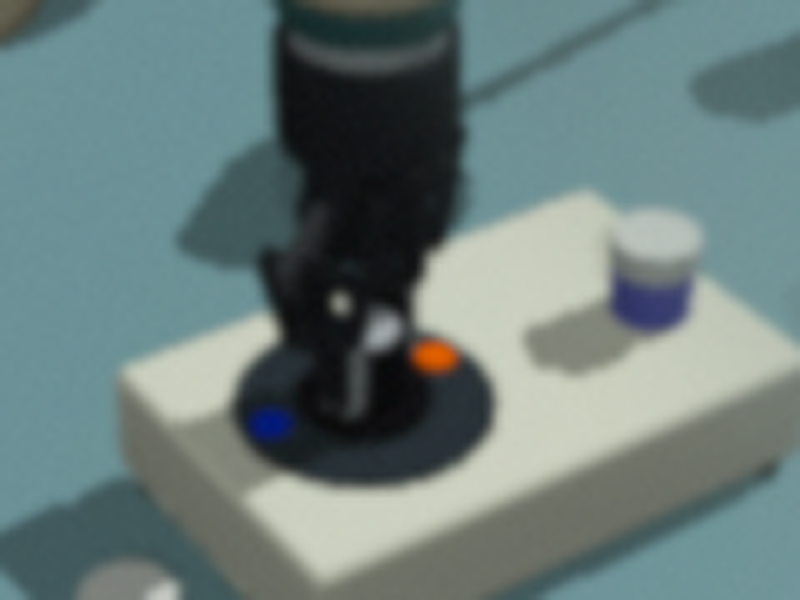

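```bash
python3 -m jog '[255,0,0,0.05,0,0,0, 255,0,0,0.1,0,0,0, 255,0,-0.1,0.1,0,0,0, 255,0,-0.25,0.1,0,0,0, 255,0,-0.4,0.1,0,0,0, 255,0,-0.4,0.1,0,0,0]'; python3 - <<'E'
from h import *
np.set_printoptions(precision=4,suppress=True)
s=get_state();print(s["position"],s["contact_force"],s["moment"],s["width"],s["qpos"][5])
E
```

```text
clock: 5.15
position: [0.5721, -0.0535, 0.08]
ee_rot: [0.142, -0.142, 0.693, -0.693]
contact_force: [2.3, -3.1, -4.4]
width: 0.0372
[ 0.5721 -0.0535  0.08  ] [ 2.2691 -3.095  -4.3985] [-0.7547 -0.4339 -0.0139] 0.037158846484648435 0.9525866428120616
```

```bash
python3 -m jog '[255,0,-0.2,0.05,0,0,0, 255,0,-0.4,0.1,0,0,0, 255,0,-0.6,0.1,0,0,0, 255,0,-0.75,0.1,0,0,0, 255,0,-0.75,0.1,0,0,0, 255,0,-0.75,0.1,0,0,0]'; python3 - <<'E'
from h import *
np.set_printoptions(precision=4,suppress=True)
d=get_image("scene");s=get_state();print(s["position"],s["contact_force"],s["moment"],s["width"],s["qpos"][5])
cv2.imwrite("pics/s5.png",cv2.resize(d["color"][150:240,190:310],(800,600),interpolation=cv2.INTER_CUBIC))
E
```

```text
clock: 5.9
position: [0.5721, -0.0538, 0.088]
ee_rot: [0.142, -0.142, 0.693, -0.692]
contact_force: [-0.1, 2.9, -1.3]
width: 0.0368
[ 0.5721 -0.0538  0.088 ] [ 0.5512  2.8461 -0.3259] [ 0.5119 -0.0797 -0.0322] 0.036782578194952065 0.9511789481512282
```

View pics/s5.png

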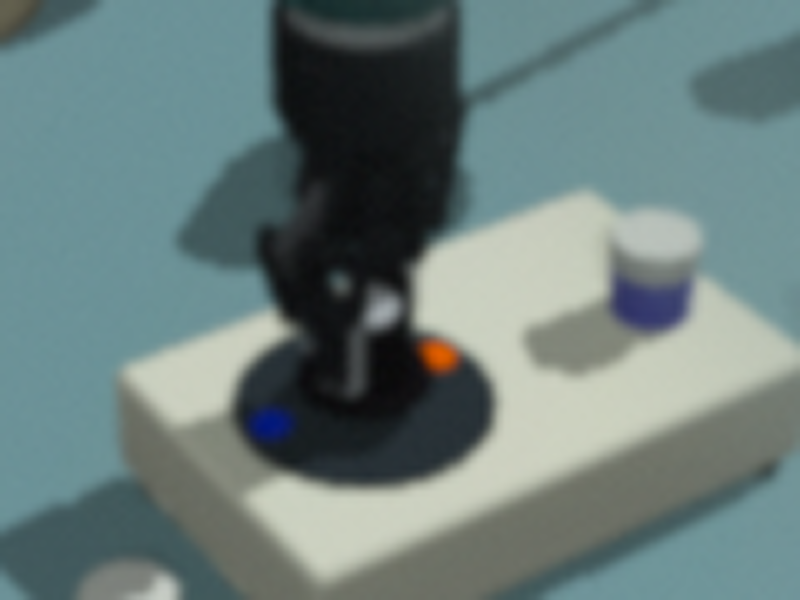

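The knob rose with the fingers: the cap moved from about (378,328) to (380,306) in the zoom, which fits the 11 mm of tool travel. Next I'll turn counter-clockwise towards the low end of the catch range.

```bash
python3 -m jog '[255,0,0,-0.07,0,-0.3,0, 255,0,0,-0.07,0,-1,0, 255,0,0,-0.07,0,-1.8,0, 255,0,0,-0.07,0,-2.6,0, 255,0,0,-0.07,0,-3.4,0, 255,0,0,-0.07,0,-4.2,0, 255,0,0,-0.07,0,-5,0, 255,0,0,-0.07,0,-5.8,0, 255,0,0,-0.07,0,-6.5,0, 255,0,0,-0.07,0,-7,0, 255,0,0,-0.07,0,-7,0]'; python3 - <<'E'
from h import *
np.set_printoptions(precision=4,suppress=True)
d=get_image("scene");s=get_state();print(s["position"],s["contact_force"],s["moment"],s["width"],s["qpos"][[0,5]])
cv2.imwrite("pics/s6.png",cv2.resize(d["color"][150:240,190:310],(800,600),interpolation=cv2.INTER_CUBIC))
E
```

```text
clock: 7.32
position: [0.5716, -0.0534, 0.088]
ee_rot: [0.45, -0.45, 0.546, -0.545]
contact_force: [-1.1, 3.2, 0.1]
width: 0.0367
[ 0.5716 -0.0534  0.088 ] [ 0.2333  2.6662 -0.8221] [0.4668 0.1137 0.0285] 0.03723759055293161 [-0.2146 -0.0241]
```

View pics/s6.png

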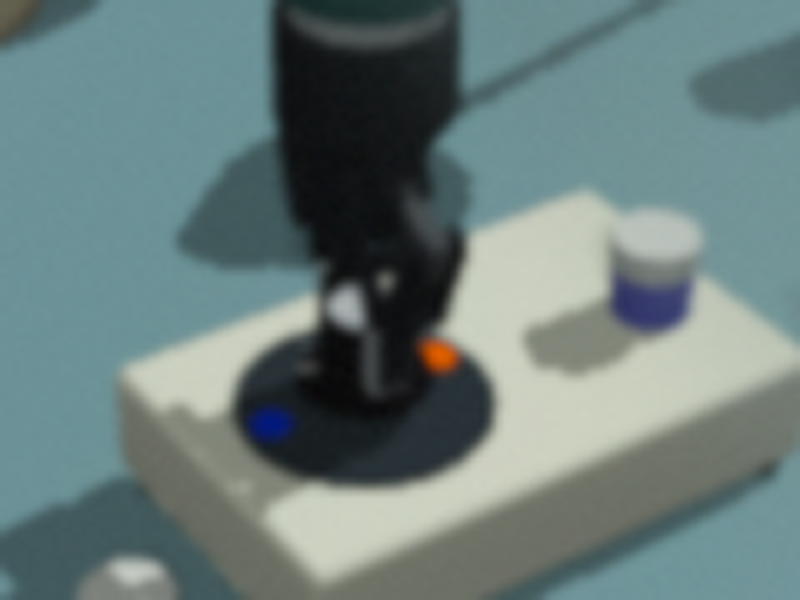

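```bash
python3 - <<'E'
from h import *
np.set_printoptions(precision=4,suppress=True)
d=get_image("scene"); g=cv2.cvtColor(d["color"],cv2.COLOR_BGR2GRAY); print(g[201:210,229:243])
w=np.clip(g[202:208,232:240].astype(float)-45,0,None); 
for p in((235.2,204.6),):
  P=onplane(d,p,.082); r=P[:2]-[.5717,-.0532]; print(P,np.linalg.norm(r),np.arctan2(r[1],r[0])%(2*np.pi)-3.0845)
E
```

```text
[[185 162 130  97  73  65  63  53  34  19  12  13  11  14]
 [145 107  77  56  50  49  53  44  26  14  11  11  11  12]
 [ 94  63  51  48  46  47  42  34  23  15   9  12  12  11]
 [ 60  48  47  47  50  55  57  54  39  20  12  13  10  10]
 [ 48  48  46  47  48  55  58  55  39  22  14  13  10  10]
 [ 47  47  47  45  41  35  33  32  24  14  13  12  11  12]
 [ 46  43  43  39  33  24  17  12  12  11  11  11  11  12]
 [ 39  36  34  31  29  23  16  12  11  10  11   9  12  12]
 [ 33  30  31  29  30  24  19  15  12   9  11  12  11  11]]
[ 0.5549 -0.0727  0.082 ] 0.0257962877730396 0.9168609909156822
```

The white pointer shows at about (305,367) in the zoom, so dial_turn is about 0.92, which agrees with the commanded turn. First probe.

```bash
python3 -m jog '[255,-0.05,0,0,0,-0.2,0, 255,-0.05,0,0,0,-0.2,0, 255,-0.05,0.15,0,0,-0.2,0, 255,-0.05,0.3,0,0,-0.2,0, 255,-0.05,0.4,0,0,-0.2,0, 255,-0.05,0.5,0,0,-0.2,0, 255,-0.05,0.5,0,0,-0.2,0, 255,-0.05,0.5,0,0,-0.2,0]'; cat > st.py <<'E'
from h import *
np.set_printoptions(precision=4,suppress=True)
s=get_state();print(s["position"],s["contact_force"],s["moment"],s["width"],s["qpos"][[0,5]])
E
python3 st.py
```

```text
clock: 8.43
position: [0.5717, -0.0533, 0.0832]
ee_rot: [0.458, -0.458, 0.539, -0.538]
contact_force: [-3.1, 1.9, 6.5]
width: 0.0367
[ 0.5717 -0.0533  0.0832] [-3.074   1.918   6.4533] [0.4019 0.8095 0.059 ] 0.03667861354801118 [-0.2139 -0.0522]
```

```bash
python3 -m jog '[255,0,0.05,0,0,0,0, 255,0,0.1,0,0,0,0, 255,0,0.1,0,0,0,0, 255,0,0.1,0,0,0,0]'; python3 st.py
```

```text
clock: 8.93
position: [0.5717, -0.0532, 0.0826]
ee_rot: [0.458, -0.458, 0.539, -0.539]
contact_force: [-5.0, 2.2, 8.0]
width: 0.037
[ 0.5717 -0.0532  0.0826] [-4.9751  2.206   7.9964] [0.3892 0.9894 0.0829] 0.03703667134933163 [-0.2139 -0.0522]
```

Blocked: the force rises with depth at about 2.6 N per mm. I'll step on 4.4° at a time, lifting first each time.

```bash
python3 -m jog '[255,0,-0.3,0,0,0,0, 255,0,-0.6,0,0,0,0, 255,0,-0.6,0,0,-0.3,0, 255,0,-0.6,0,0,-0.55,0, 255,0,-0.3,0,0,-0.55,0, 255,0,-0.1,0,0,-0.55,0, 255,0,0,0,0,-0.55,0, 255,0,0,0,0,-0.55,0]'; python3 st.py
```

```text
clock: 9.93
position: [0.5717, -0.0532, 0.0827]
ee_rot: [0.478, -0.478, 0.521, -0.521]
contact_force: [-5.6, 2.4, 7.9]
width: 0.0367
[ 0.5717 -0.0532  0.0827] [-5.6354  2.3955  7.8883] [ 0.3639  1.1732 -0.003 ] 0.03672999405417212 [-0.2139 -0.1287]
```

```bash
python3 -m jog '[255,0,-0.3,0,0,0,0, 255,0,-0.6,0,0,0,0, 255,0,-0.6,0,0,-0.3,0, 255,0,-0.6,0,0,-0.55,0, 255,0,-0.3,0,0,-0.55,0, 255,0,-0.1,0,0,-0.55,0, 255,0,0,0,0,-0.55,0, 255,0,0,0,0,-0.55,0]'; python3 st.py
```

```text
clock: 10.92
position: [0.5717, -0.0532, 0.0829]
ee_rot: [0.498, -0.498, 0.502, -0.502]
contact_force: [-6.7, 2.2, 7.2]
width: 0.0371
[ 0.5717 -0.0532  0.0829] [-6.7329  2.172   7.1698] [0.3308 1.3003 0.0299] 0.0370668368956037 [-0.2139 -0.2061]
```

```bash
python3 -m jog '[255,0,-0.3,0,0,0,0, 255,-0.03,-0.6,-0.07,0,0,0, 255,-0.03,-0.6,-0.07,0,0,0, 255,-0.03,-0.6,-0.07,0,-0.3,0, 255,-0.03,-0.6,-0.07,0,-0.55,0, 255,-0.03,-0.6,-0.07,0,-0.55,0]'; python3 st.py;  python3 - <<'E'
from h import *
d=get_image("scene")
cv2.imwrite("pics/s7.png",cv2.resize(d["color"][150:240,190:310],(800,600),interpolation=cv2.INTER_CUBIC))
E
```

```text
clock: 11.68
position: [0.5716, -0.0533, 0.0878]
ee_rot: [-0.517, 0.517, -0.482, 0.483]
contact_force: [-3.7, 0.5, -1.8]
width: 0.0372
[ 0.5716 -0.0533  0.0878] [-3.7457  0.5234 -1.7963] [0.0992 0.8142 0.0769] 0.03722979799301813 [-0.2139 -0.2824]
```

View pics/s7.png

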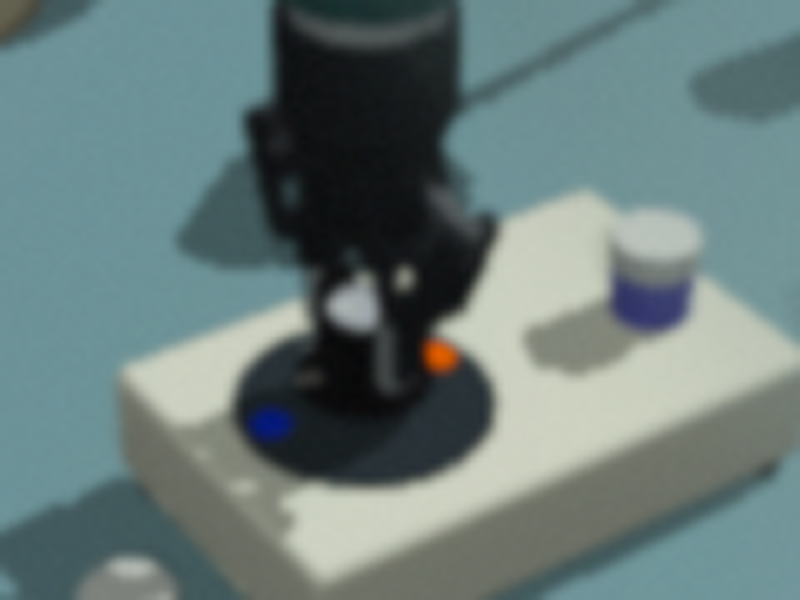

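The cap is still raised, at about (352,307), and the pointer at (308,378) moved with the gripper. Probing on.

```bash
python3 -m jog '[255,0,0.2,-0.05,0,0,0, 255,0,0.4,-0.05,0,0,0, 255,0,0.5,-0.05,0,0,0, 255,0,0.6,-0.05,0,0,0, 255,0,0.6,-0.05,0,0,0]'; python3 st.py
```

```text
clock: 12.35
position: [0.5716, -0.0532, 0.0829]
ee_rot: [0.517, -0.517, 0.482, -0.483]
contact_force: [-4.9, 1.2, 7.7]
width: 0.037
[ 0.5716 -0.0532  0.0829] [-4.8632  1.1978  7.682 ] [ 0.09    1.0541 -0.0228] 0.03700601227141534 [-0.2139 -0.2825]
```

```bash
python3 -m jog '[255,0,-0.3,0,0,0,0, 255,0,-0.6,0,0,0,0, 255,0,-0.6,0,0,-0.3,0, 255,0,-0.6,0,0,-0.55,0, 255,0,-0.3,0,0,-0.55,0, 255,0,-0.1,0,0,-0.55,0, 255,0,0,0,0,-0.55,0, 255,0,0,0,0,-0.55,0]'; python3 st.py
```

```text
clock: 13.35
position: [0.5715, -0.0531, 0.0829]
ee_rot: [0.535, -0.535, 0.462, -0.463]
contact_force: [-4.2, 0.6, 6.2]
width: 0.0372
[ 0.5715 -0.0531  0.0829] [-4.236   0.5844  6.208 ] [-0.006   0.8673  0.0127] 0.037159731472972087 [-0.2139 -0.3591]
```

```bash
python3 -m jog '[255,0,-0.3,0,0,0,0, 255,0,-0.6,0,0,0,0, 255,0,-0.6,0,0,-0.3,0, 255,0,-0.6,0,0,-0.55,0, 255,0,-0.3,0,0,-0.55,0, 255,0,-0.1,0,0,-0.55,0, 255,0,0.05,0,0,-0.55,0, 255,0,0.05,0,0,-0.55,0]'; python3 st.py
```

```text
clock: 14.35
position: [0.5714, -0.0531, 0.0824]
ee_rot: [0.552, -0.552, 0.441, -0.442]
contact_force: [-2.7, 0.5, 6.7]
width: 0.0371
[ 0.5714 -0.0531  0.0824] [-2.6598  0.4927  6.6501] [-0.1279  0.8092  0.0007] 0.037124043594275784 [-0.2138 -0.4359]
```

```bash
python3 -m jog '[255,0,-0.3,0,0,0,0, 255,0,-0.65,0,0,0,0, 255,0,-0.65,0,0,-0.3,0, 255,0,-0.65,0,0,-0.55,0, 255,0,-0.3,0,0,-0.55,0, 255,0,-0.1,0,0,-0.55,0, 255,0,0,0,0,-0.55,0, 255,0,0,0,0,-0.55,0]'; python3 st.py
```

```text
clock: 15.35
position: [0.5713, -0.0531, 0.0825]
ee_rot: [0.569, -0.569, 0.42, -0.42]
contact_force: [-3.2, -0.1, 7.4]
width: 0.0366
[ 0.5713 -0.0531  0.0825] [-3.1772 -0.1201  7.3794] [-0.1896  0.6804  0.0077] 0.03661588107095767 [-0.2139 -0.5126]
```

```bash
python3 -m jog '[255,0,-0.3,0,0,0,0, 255,0,-0.65,0,0,0,0, 255,0,-0.65,0,0,-0.3,0, 255,0,-0.65,0,0,-0.55,0, 255,0,-0.65,0,0,-0.55,0]'; python3 st.py; python3 - <<'E'
from h import *
d=get_image("scene")
cv2.imwrite("pics/s8.png",cv2.resize(d["color"][150:240,190:310],(800,600),interpolation=cv2.INTER_CUBIC))
E
python3 -m jog '[255,0,0.3,0,0,0,0, 255,0,0.55,0,0,0,0, 255,0,0.65,0,0,0,0, 255,0,0.65,0,0,0,0]'; python3 st.py
```

```text
clock: 15.98
position: [0.5712, -0.0532, 0.0876]
ee_rot: [-0.585, 0.585, -0.398, 0.398]
contact_force: [0.5, -2.0, -1.8]
width: 0.0369
[ 0.5712 -0.0532  0.0876] [ 0.5476 -1.9861 -1.7827] [-0.3503  0.0549  0.0942] 0.03694396958250897 [-0.214  -0.5897]
clock: 16.52
position: [0.5712, -0.0532, 0.0824]
ee_rot: [0.585, -0.585, 0.397, -0.398]
contact_force: [-2.4, -1.2, 7.3]
width: 0.0372
[ 0.5712 -0.0532  0.0824] [-2.3583 -1.2254  7.2743] [-0.3394  0.5818  0.0354] 0.037235040307895574 [-0.2139 -0.5896]
```

View pics/s8.png

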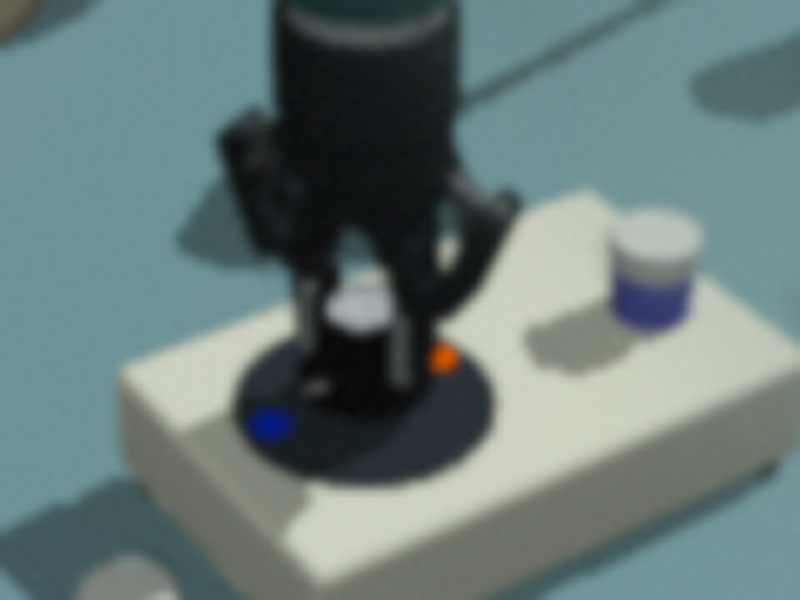

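The knob is still up, with the pointer at about (318,388), near the blue dot's direction. Still blocked at 7.3 N; on I go.

```bash
python3 -m jog '[255,0,-0.3,0,0,0,0, 255,0,-0.65,0,0,0,0, 255,0,-0.65,0,0,-0.3,0, 255,0,-0.65,0,0,-0.55,0, 255,0,-0.3,0,0,-0.55,0, 255,0,-0.1,0,0,-0.55,0, 255,0,0,0,0,-0.55,0, 255,0,0,0,0,-0.55,0]'; python3 st.py
```

```text
clock: 17.52
position: [0.5712, -0.0532, 0.0813]
ee_rot: [-0.599, 0.6, -0.375, 0.375]
contact_force: [0.2, -3.1, 1.8]
width: 0.0372
[ 0.5712 -0.0532  0.0813] [ 0.2206 -3.0932  1.8292] [-0.4886  0.1575  0.0149] 0.037152559653691006 [-0.214  -0.6665]
```

```bash
python3 -m jog '[255,0,-0.3,0,0,0,0, 255,0,-0.65,0,0,0,0, 255,0,-0.65,0,0,-0.3,0, 255,0,-0.65,0,0,-0.55,0, 255,0,-0.3,0,0,-0.55,0, 255,0,-0.1,0,0,-0.55,0, 255,0,0,0,0,-0.55,0, 255,0,0,0,0,-0.55,0]'; python3 st.py
```

```text
clock: 18.52
position: [0.5711, -0.0531, 0.0825]
ee_rot: [-0.613, 0.613, -0.351, 0.352]
contact_force: [-1.8, -2.3, 6.3]
width: 0.0366
[ 0.5711 -0.0531  0.0825] [-1.83   -2.2503  6.3282] [-0.5025  0.4464  0.049 ] 0.03660987886135307 [-0.2139 -0.7431]
```

The first of those two probes hit the catch: 1.8 N and 1.1 mm deeper. The second step went past it. I'll lift and go back one step.

```bash
python3 -m jog '[255,0,-0.3,0,0,0,0, 255,0,-0.65,0,0,0,0, 255,0,-0.65,0,0,0.3,0, 255,0,-0.65,0,0,0.55,0, 255,0,-0.3,0,0,0.55,0, 255,0,-0.1,0,0,0.55,0, 255,0,0,0,0,0.55,0, 255,0,0,0,0,0.55,0]'; python3 st.py
```

```text
clock: 19.52
position: [0.5711, -0.0532, 0.0813]
ee_rot: [-0.599, 0.599, -0.375, 0.375]
contact_force: [-0.4, -3.9, 0.6]
width: 0.0367
[ 0.5711 -0.0532  0.0813] [-0.4414 -3.9484  0.6212] [-0.6079  0.1772 -0.0348] 0.03668956436102961 [-0.214  -0.6666]
```

```bash
python3 -m jog '[255,0.05,0,0,0,0,0, 255,0.05,0.1,0,0,0,0, 255,0.05,0.2,0,0,0,0, 255,0.05,0.25,0,0,0,0, 255,0.05,0.25,0,0,0,0]'; python3 st.py
```

```text
clock: 20.15
position: [0.5712, -0.0533, 0.0787]
ee_rot: [0.599, -0.599, 0.375, -0.375]
contact_force: [-1.1, -0.9, 1.7]
width: 0.0368
[ 0.5712 -0.0533  0.0787] [-1.1379 -0.869   1.7327] [-0.1892  0.2278 -0.0502] 0.036801105911209664 [-0.2145 -0.6673]
```

```bash
python3 -m jog '[255,0,0.06,0,0,0,0, 255,0,0.12,0,0,0,0, 255,0,0.15,0,0,0,0, 255,0,0.15,0,0,0,0]'; python3 st.py
```

```text
clock: 20.65
position: [0.5712, -0.0534, 0.0772]
ee_rot: [0.599, -0.599, 0.375, -0.375]
contact_force: [-1.1, 0.6, 4.3]
width: 0.037
[ 0.5712 -0.0534  0.0772] [-1.1376  0.6318  4.2924] [-0.0435  0.2576 -0.0938] 0.03698757873712252 [-0.2146 -0.6672]
```

```bash
python3 -m jog '[255,0,0.05,0,0,0,0, 255,0,0.1,0,0,0,0, 255,0,0.1,0,0,0,0, 255,0,0.1,0,0,0,0]'; python3 st.py
```

```text
clock: 21.15
position: [0.5712, -0.0534, 0.0767]
ee_rot: [0.6, -0.599, 0.375, -0.375]
contact_force: [-2.1, 0.2, 5.4]
width: 0.037
[ 0.5712 -0.0534  0.0767] [-2.0525  0.2195  5.414 ] [ 0.0234  0.4014 -0.0754] 0.03695319315421409 [-0.2146 -0.6673]
```

```bash
python3 -m jog '[255,0,0.05,0,0,0,0, 255,0,0.1,0,0,0,0, 255,0,0.1,0,0,0,0, 255,0,0.1,0,0,0,0]'; python3 st.py
```

```text
clock: 21.65
position: [0.5712, -0.0534, 0.0766]
ee_rot: [0.6, -0.599, 0.375, -0.375]
contact_force: [-3.2, 0.9, 11.0]
width: 0.0367
[ 0.5712 -0.0534  0.0766] [-3.2349  0.9272 10.964 ] [ 0.0541  0.679  -0.0649] 0.03666427768291425 [-0.2146 -0.6673]
```

It's a hard stop at the original height (5.6 N for 0.1 mm). I'll ease off a little and open.

```bash
python3 -m jog '[255,0,-0.05,0,0,0,0, 255,0,-0.08,0,0,0,0, 120,0,-0.08,0,0,0,0, 60,0,-0.08,0,0,0,0, 0,0,-0.08,0,0,0,0, 0,0,-0.08,0,0,0,0, 0,0,-0.08,0,0,0,0, 0,0,-0.08,0,0,0,0]'; python3 st.py; python3 -m jog '[0,0,-0.5,0,0,0,0, 0,0,-1.5,0,0,0,0, 0,0,-3,0,0,0,0, 0,0,-5,0,0,0,0, 0,0,-7,0,0,0,0, 0,0,-9,0,0,0,0, 0,0,-11,0,0,0,0, 0,0,-12.5,0,0,0,0, 0,0,-12.5,0,0,0,0, 0,0,-12.5,0,0,0,0]'; python3 - <<'E'
from h import *
np.set_printoptions(precision=4,suppress=True)
for n,b in(("scene",(150,240,190,310)),("top",(160,240,215,321))):
    d=get_image(n); cv2.imwrite(f"pics/{n}9.png",cv2.resize(d["color"][b[0]:b[1],b[2]:b[3]],(800,600),interpolation=cv2.INTER_CUBIC))
s=get_state();print(s["position"],s["contact_force"],s["width"])
E
```

```text
clock: 22.65
position: [0.5713, -0.0535, 0.0761]
ee_rot: [-0.599, 0.599, -0.375, 0.375]
contact_force: [0.2, 0.4, 0.0]
width: 0.0855
[ 0.5713 -0.0535  0.0761] [0.1526 0.4378 0.0253] [-0.0182 -0.0087  0.0054] 0.08552649252490217 [-0.2147 -0.6673]
clock: 23.9
position: [0.5708, -0.0534, 0.2006]
ee_rot: [-0.599, 0.6, -0.375, 0.375]
contact_force: [0.6, 0.2, 0.1]
width: 0.0856
[ 0.5707 -0.0534  0.2001] [-0.0841 -1.1869 -0.0173] 0.08520984076291184
```

View pics/scene9.png

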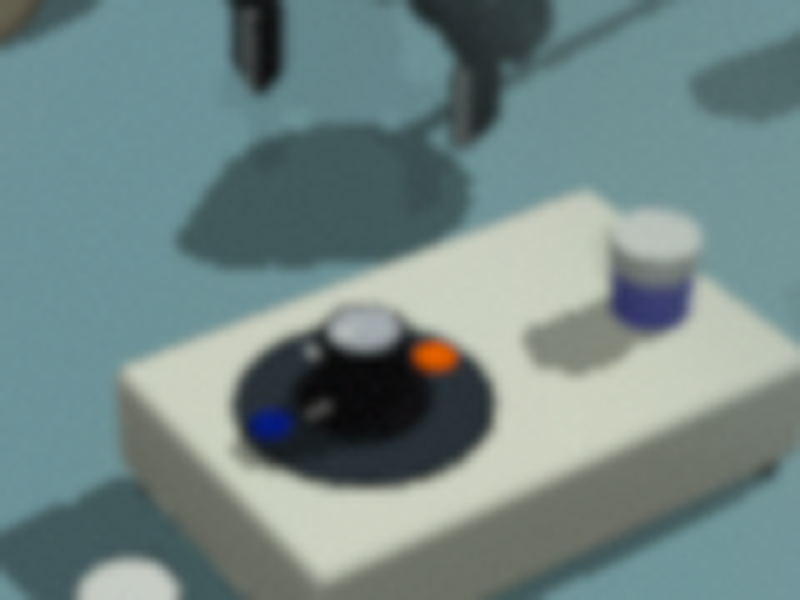

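View pics/top9.png

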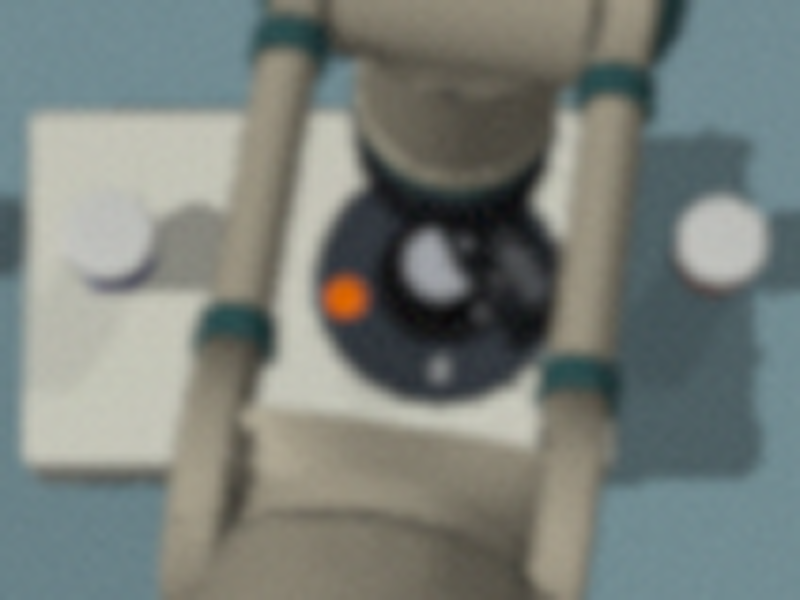

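The knob is down (cap at (365,328), as before the pull) and the pointer at (318,408) points at the blue dot at (270,424). One numeric check, then sign-off.

```bash
python3 - <<'E'
from h import *
np.set_printoptions(precision=4,suppress=True)
d=get_image("scene"); g=cv2.cvtColor(d["color"],cv2.COLOR_BGR2GRAY); g0=cv2.cvtColor(cv2.imread("pics/scene0.png"),cv2.COLOR_BGR2GRAY)
# cap's lower edge, column by column: row where grey falls through 80
for c in(242,244,246):
    for q in(g0,g):
        col=q[197:208,c].astype(float); i=np.where((col[:-1]>80)&(col[1:]<=80))[0][0]; print(c,197+i+(col[i]-80)/(col[i]-col[i+1]))
uv=(190+318/6.667-.5,150+408/6.667-.5); P=onplane(d,uv,.071); print(P); r=P[:2]-[.5715,-.053]; a=np.arctan2(r[1],r[0])
tip=np.array([.5715,-.053])+.03*np.array([np.cos(a),np.sin(a)]); print("turn",a%(2*np.pi)-3.0845,"tip-dot",np.linalg.norm(tip-[.5616,-.0952]))
E
```

```text
242 202.1
242 202.21153846153845
244 202.41379310344828
244 202.46774193548387
246 202.2156862745098
246 202.30357142857142
[ 0.5699 -0.0768  0.071 ]
turn 1.561603312958591 tip-dot 0.014596768198680866
```

```bash
python3 -c "
from rig import *
print(sign_off())"; python3 st.py
```

```text
the job is handed in; nothing more can be done
None
the job is handed in; nothing more can be done
```

The regulator is set to blue. I pulled the knob up about 11 mm and turned it counter-clockwise to the blue side. I then felt for the catch in 4.4° steps, lifting each time, with wrist force at or below 8 N in the readings at the end of each probe. The catch was at a dial turn of about 1.55 rad. I pushed the knob in there, let go, raised the gripper 12 cm and handed the job in.

**Checks after release:**
- **Fully in:** the push ended on a hard stop, with the tool back at its starting height to within 0.1 mm. The cap's edge sits within about 0.1 pixel of where it was before the pull.
- **Pointer:** the tip measures about 15 mm from the blue dot's centre; the limit is 27 mm.
- **Contact:** the jaws are open, with no contact force beyond sensor noise (about 1 N).
- **Other things:** the violet and rose pots look unmoved in the last pictures. I did not measure any of the objects again.

**Not as planned:** I stepped one probe past the catch, because I had sent the next move before reading the result. I lifted the knob, went back one step, and the catch was free again. Once the knob was home I pressed to about 11 N at the wrist to confirm the hard stop. No check failed or disagreed. I did not measure the pin's own load, only the force at the wrist. The whole job took about 24 s of the 64 s allowed.

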